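# Swing a long-bone cast past the post into the scan bay

### The arm

A 6-joint arm with a two-finger parallel gripper is mounted at the origin on the work surface. World frame = base frame: x ahead of the robot, y to its left, z up, the work surface at z = 0. Lengths are in mm, angles in rad, forces in N, time in s.
With the tool pointing down it reaches from about 300 to 850 mm from the base axis. Payload 5.4 kg.
Tool frame: the origin (TCP) lies at the very end of the fingers, on their centre line; the grasp point (between the pads) lies 19 mm behind it; z points along the fingers, y is the direction in which the jaws open and shut (so a half turn about z gives the same grasp; the last joint's range is limited). The gripper opens to 85 mm and grips with 20 to 120 N. Pads are 22 mm wide; open, the fingers measure 114 mm over their backs; the gripper's body (76 mm by 85 mm) begins 54 mm behind the grasp point. The pads swing forward as they close: fully open they stand 13 mm farther back than shut.
Start: joints at [0.956, 0.158, 1.597, -0, 1.386, -0.21], TCP at [226.463, 528.508, 231.299] pointing down, gripper open.
Joint ranges: [-2.91, 2.91], [-0.94, 2.29], [0.18, 2.7], [-1.29, 4.43], [0.17, 2.64], [-3, 3]. Speed limits (rad/s): [2.57, 2.57, 3.14, 3.14, 3.14, 3.14].

### API

Orientations are given as a rotation vector (axis times angle).
In Python, from station import robot gives the robot as it stands.
- The arm moves only by the tool arm_command, never from a script. Its argument "commands" is a list of rows, each a list of 6 numbers: the shift along the tool's x, y, z in cm, then the turn, a rotation vector about the tool's x, y, z in degrees. A call has 1 to 8 rows; each row is the pose to reach, as a shift and turn from the pose commanded when the call began, along the tool's axes at that moment; what a row does not reach only later rows make up. A row lasts 1/8 s, in which the tool goes at most 62.5 mm and 10.7 degrees, less where a joint would pass 70% of its speed; a pose out of reach is approached as far as the arm can. A call with a gripper value outside its range is refused whole. "hand" is the opening, from -1 (shut) to 1 (fully open), set as the call begins (left out, the last holds). The fingers move at their own pace and stop on an object; "grip_force" is the grip in N (left out, the last holds). Time passes only in rows, so rows that repeat a pose let the fingers close. It gives the time, the measured TCP pose, the force and the opening at its end, in the units of the state.
- robot.read_state(): the state, without advancing time (a new reading comes with each control period).
- robot.capture(name): name is "scene" or "top" or "wrist"; returns a dict with "frame" (420x560x3 uint8, red, green, blue), "fx", "fy", "cx", "cy" (pixels), "extrinsics" (4x4, takes a point from camera to world coordinates). Camera axes: x right, y down, z forward; pixel columns grow to the right and rows downward; lengths in mm; the calibration is good to about 2 mm. A picture is of the moment at which its call begins. There is no depth.
- robot.close_job(): hands the job in, once; it reports no verdict.
The state is a dict: "time": time; "joints": joint angles; "joint_velocities": joint speeds; "tau": joint torques, N m; "position": TCP position; "tool_rot": TCP orientation; "contact_force": force on the tool from outside, world axes, zero at the start; "torque": the same for the moment, N m; "finger_gap": opening from 0.0 (shut) to 1.0 (fully open).
Only numpy, scipy, OpenCV 4.12 (cv2) and the standard library are available. Lean on these libraries where they do the work, as an engineer would, in place of code of your own. Each camera call takes 0.05 s, during which the arm holds its last target.

### The job

Push the long bone cast along the table into the three-sided wooden scan bay: first push its broad elbow end, the one on the steel post's side, away from you so that the bone pivots and that end passes inside the post into the bay, then push the ball end in after it, until the whole bone lies inside the bay. Only push with the fingertips: never lift or pick up the bone, and leave the other things on the table where they are.

Things in the scene. Friction and masses are not known exactly. Their poses are not given: they have to be found in the camera images.
- bay: Fixed three-sided fence of plywood rails, 30 mm high, 14 mm thick, open towards the robot; felt floor level with the table. Origin on the table at the interior's centre; x from the mouth to the back rail (roughly away from the robot, turned up to 0.2 rad), y to the left seen from the robot, z up. Interior 70 mm deep (x -35 mouth to +35 back rail), 400 mm long (y -200 to +200).
- post: Fixed short upright steel post, 30 mm diameter, 45 mm high, origin at its foot on the axis. It stands just outside the right corner of the bay's mouth (bay x about -45 mm, y about -220 mm), straight ahead of the bone's elbow end.
- bone: Ivory long-bone cast, 250 mm long, about 0.3 kg, lying flat on its two ends (18 mm shaft clear of the table). Origin at table level under its middle; x along the bone to the elbow end, z up. Does not roll: pushed sideways at one end it pivots about the other. Starts between robot and bay, about parallel to the mouth, ball end left, its middle about 195 mm before and 100 mm right of the bay's centre.
- bone_elbow (a point): Centre of the bone's broad two-lobed elbow end, 105 mm from the bone's middle, 16 mm above the table. This end is 40 mm along the bone, 48 mm wide across it, 32 mm high. At the start it is the right-hand end, on the post's side. Axes as the bone.
- bone_ball (a point): Centre of the bone's narrower ball end, 105 mm from the middle on the other side, 16 mm above the table. This end is 40 mm along the bone, 38 mm wide, 32 mm high. Axes as the bone.
- jar: Loose bystander: small screw-lid jar, 52 mm diameter, 60 mm high, right of the post; origin centre of its underside. Leave it.
- brush: Loose bystander: brush lying behind the bay's back rail. Leave it.
- vertebra: Loose bystander: vertebra cast about 70 x 62 mm, 22 mm high, left of the bay's mouth. Leave it.
- mandible: Loose bystander: U-shaped jaw bone cast about 80 x 100 mm, 34 mm high, left of the bone's ball end. Leave it.
- module: Loose bystander: black electronics module 70 x 70 x 34 mm, left of the bay. Leave it.
- caliper: Loose bystander: steel caliper 160 mm long, 12 mm high, right of the bay. Leave it.

How it is judged:
By the outcome, as a careful person would: the job done as asked, in the order asked, and still so for the second after the job is handed in, with the robot touching nothing.
It also fails if it takes over 61 s, if anything falls off the work surface, if the arm or the gripper's body presses on something with over 40 N, if the wrist force passes 120 N, or if a joint passes its speed limit or range.

## Working session

There is one attempt and no reset: what is moved stays moved. The work goes in short steps, Python scripts to look and compute and a tool call to move; the robot and the scene stay as the last step left them, time stands still between calls to the robot, and variables do not carry over. Pictures are saved under pics/ and viewed, and the job is handed in when it is done.

Besides the shell and the picture viewer there is one more tool, called after "Request:" as name([rows], argument=value, ...), one row to a line, values as JSON. arm_command: Moves the arm, as the interface text tells. Its arguments: {"type":"object","properties":{"commands":{"type":"array"},"hand":{"type":"number"},"grip_force":{"type":"number"}},"required":["commands"]}

```bash
ls; mkdir -p pics; python3 - <<'E'
from station import robot
import cv2,numpy as np
s=robot.read_state(); print({k:np.round(v,3).tolist() for k,v in s.items()})
for n in("scene","top"):
    c=robot.capture(n); cv2.imwrite(f"pics/{n}0.png",c["frame"][:,:,::-1]); np.savez(f"pics/{n}0.npz",**c)
    print(n,c["fx"],c["fy"],c["cx"],c["cy"],np.round(c["extrinsics"],4).tolist())
E
```

```text
pics
{'time': 0.0, 'joints': [0.956, 0.159, 1.598, -0.0, 1.386, -0.21], 'joint_velocities': [0.001, 0.002, -0.001, 0.001, 0.001, -0.001], 'tau': [0.001, -39.6, -33.143, -0.0, 0.008, -0.0], 'position': [226.102, 528.027, 230.311], 'tool_rot': [-0.631, -3.077, 0.003], 'contact_force': [-0.458, 0.487, 0.196], 'torque': [0.041, -0.006, -0.001], 'finger_gap': 0.997}
scene 435.6544293548132 435.6544293548132 284.49548526483784 202.97493888518287 [[0.2405, 0.5767, -0.7808, 1357.9033], [0.9706, -0.1325, 0.2011, -147.8897], [0.0125, -0.8062, -0.5916, 604.5689], [0.0, 0.0, 0.0, 1.0]]
top 383.6889951171597 383.6889951171597 278.86579471731704 207.57942014142432 [[0.0056, -0.9967, 0.0805, 524.1706], [-0.9999, -0.0065, -0.0109, 18.6129], [0.0114, -0.0804, -0.9967, 1015.4517], [0.0, 0.0, 0.0, 1.0]]
```

View pics/top0.png

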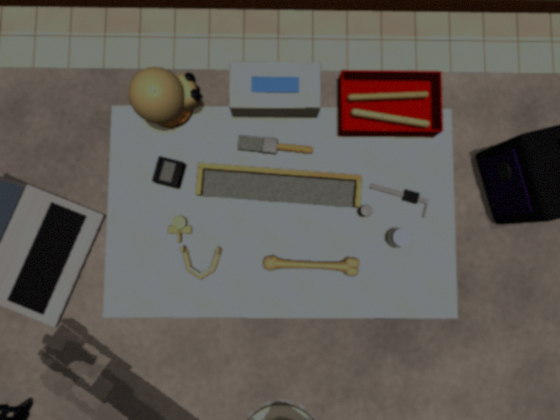

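View pics/scene0.png

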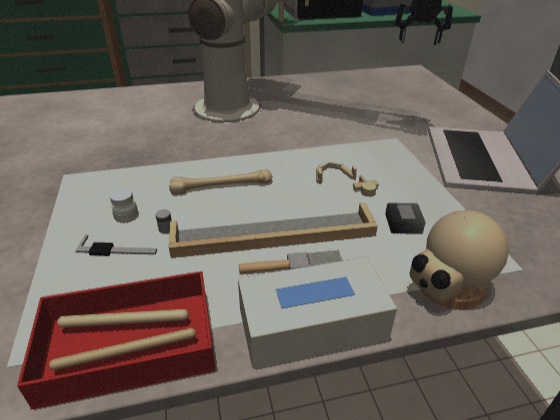

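The top view shows the bay at about (197–361, 163–207), the bone at (264–358, 265) with its elbow on the right, the post at (365,211) and the jar at (398,237). Next I'll measure these.

```bash
cat > h.py <<'E'
import cv2,numpy as np
def ray(c,u,v,z):
    E=c["extrinsics"];d=E[:3,:3]@np.array([(u-c["cx"])/c["fx"],(v-c["cy"])/c["fy"],1.]);o=E[:3,3]
    return (o+d*(z-o[2])/d[2])[:2]
def proj(c,p):
    E=c["extrinsics"];q=E[:3,:3].T@(np.array(p,float)-E[:3,3]);return np.array([c["fx"]*q[0]/q[2]+c["cx"],c["fy"]*q[1]/q[2]+c["cy"]])
def ivory(f):
    h=cv2.cvtColor(f,cv2.COLOR_RGB2HSV);return cv2.inRange(h,(8,60,90),(35,255,255))
E
python3 - <<'E'
from h import *
c=dict(np.load("pics/top0.npz"));f=c["frame"]
m=ivory(f)
n,l,st,ce=cv2.connectedComponentsWithStats(m)
for i in range(1,n):
    if st[i,4]>20: print(st[i],ce[i].round(1),ray(c,*ce[i],16).round(0))
cv2.imwrite("pics/m0.png",cv2.resize(np.hstack([f[130:300,150:430,::-1],cv2.cvtColor(m,cv2.COLOR_GRAY2BGR)[130:300,150:430]]),None,fx=1.4,fy=1.4))
cv2.imwrite("pics/z0.png",cv2.resize(f[140:290,180:430,::-1],None,fx=3.2,fy=3.2,interpolation=cv2.INTER_CUBIC))
E
```

```text
[380  11  12   6  27] [384.6  12.4] [1142. -278.]
[ 128   67   50   48 1843] [152.6  90.4] [917. 346.]
[175  72  20  32 249] [185.9  87.2] [926. 258.]
[347  91  82   8 458] [388.1  94.5] [ 912. -284.]
[351 108  79  19 514] [390.5 116.8] [ 850. -289.]
[277 143  36  10 231] [294.8 147.8] [764. -33.]
[ 196  163  166   44 1016] [280.2 175.1] [691.   5.]
[168 217  24  25 212] [178.9 228.6] [549. 267.]
[182 247  39  32 252] [201.3 261.7] [464. 207.]
[263 256  96  20 898] [312.4 264.5] [458. -80.]
```

View pics/z0.png

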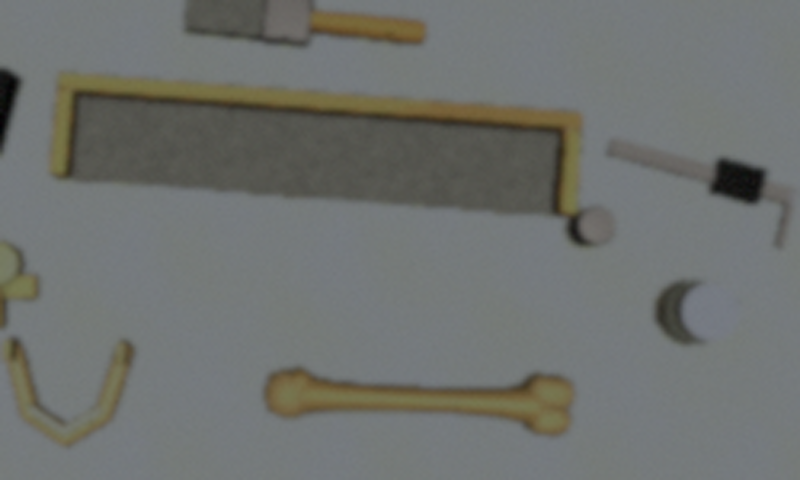

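View pics/m0.png

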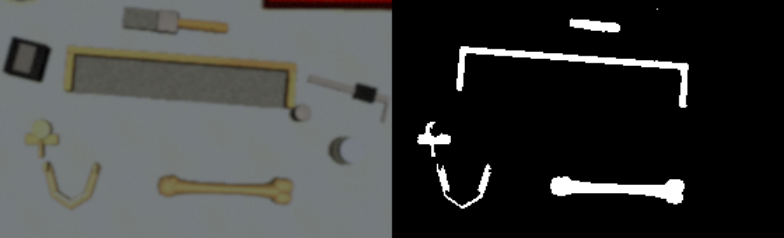

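```bash
cat >> h.py <<'E'
def comp(m,seed_ok):
    n,l,st,ce=cv2.connectedComponentsWithStats(m)
    for i in range(1,n):
        if st[i,4]>150 and seed_ok(st[i],ce[i]): return (l==i).astype(np.uint8)
def world(c,mask,z):
    v,u=np.nonzero(mask); return np.array([ray(c,a,b,z) for a,b in zip(u,v)])
E
python3 - <<'E'
from h import *
c=dict(np.load("pics/top0.npz"));m=ivory(c["frame"])
b=comp(m,lambda s,e:s[2]>140)
P=world(c,b,30).astype(np.float32)
r=cv2.minAreaRect(P);print("bay rect",r);print(cv2.boxPoints(r).round(0))
o=comp(m,lambda s,e:80<s[2]<140 and e[1]>200)
Q=world(c,o,18).astype(np.float32);r=cv2.minAreaRect(Q);print("bone",r);print(cv2.boxPoints(r).round(0))
for n,p,z in(("post",(593,226),45),("postL",(572,226),45),("postR",(614,226),45),("jar",(708,312),60)):
    print(n,ray(c,p[0]/3.2+180,p[1]/3.2+140,z).round(0))
q=dict(np.load("pics/scene0.npz"))
for n,p,z in (("post",(164,214),45),("backR",(172,247),30),("backL",(376,232),30)): print(n,ray(q,*p,z).round(0))
E
```

```text
bay rect ((664.3679809570312, 8.196762084960938), (426.217529296875, 82.64488220214844), 86.04959106445312)
[[ 608. -202.]
 [ 691. -207.]
 [ 720.  218.]
 [ 638.  224.]]
bone ((455.57318115234375, -74.6882553100586), (245.4952850341797, 43.753150939941406), 88.86969757080078)
[[ 431. -197.]
 [ 475. -198.]
 [ 480.   48.]
 [ 436.   48.]]
post [ 596. -212.]
postL [ 596. -195.]
postR [ 596. -229.]
jar [ 529. -297.]
post [ 601. -212.]
backR [ 691. -201.]
backL [739. 206.]
```

```bash
cat >> h.py <<'E'
from scipy.spatial.transform import Rotation as Ro
BO=np.array([657.4,8.7]);BX=np.array([.9976,-.069]);BY=np.array([.069,.9976])
def tobay(p): d=np.array(p)[...,:2]-BO; return np.stack([d@BX,d@BY],-1)
def frombay(p): return BO+p[0]*BX+p[1]*BY
def row(s,xy,z,ydeg):
    "row reaching world xy,z, tool y at world angle ydeg, tool down"
    R=Ro.from_rotvec(s["tool_rot"]);a=np.radians(ydeg)
    y=np.array([np.cos(a),np.sin(a),0]);zz=np.array([0,0,-1.]);x=np.cross(y,zz)
    T=Ro.from_matrix(np.stack([x,y,zz],1))
    d=R.inv().apply(np.array([*xy,z])-s["position"])/10
    return np.r_[d,(R.inv()*T).as_rotvec(degrees=True)].round(1).tolist()
E
python3 - <<'E'
from h import *
from station import robot
s=robot.read_state()
print(tobay([[457.6,30.3],[453.5,-179.7]]))
print(row(s,(385,-178),130,90))
E
```

```text
[[-200.81088    7.76196]
 [-190.41104 -202.01694]]
[-42.4, -58.6, 10.1, -0.1, -0.0, -23.2]
```

Request:
arm_command([
  [-42.4,-58.6,10,0,0,-23.2],
  [-42.4,-58.6,10,0,0,-23.2],
  [-42.4,-58.6,10,0,0,-23.2],
  [-42.4,-58.6,10,0,0,-23.2],
  [-42.4,-58.6,10,0,0,-23.2],
  [-42.4,-58.6,10,0,0,-23.2],
  [-42.4,-58.6,10,0,0,-23.2],
  [-42.4,-58.6,10,0,0,-23.2],
], hand=-1, grip_force=40)

```text
time: 1.1
position: [334.5, 47.4, 163.2]
tool_rot: [-0.0, 3.14, -0.0]
contact_force: [1.1, -0.1, -0.1]
finger_gap: -0.002
```

```bash
python3 - <<'E'
from h import *
from station import robot
s=robot.read_state()
print(s["time"],s["position"],s["joints"],s["finger_gap"])
print(row(s,(385,-178),130,90))
E
```

```text
1.1 [334.5190325   47.35813184 163.18345766] [-2.22335698e-01 -4.75173586e-01  2.29138211e+00  1.91384540e-04
  1.32419244e+00 -1.79344590e+00] -0.0015050028795013752
[-5.0, -22.5, 3.3, -0.0, 0.1, 0.0]
```

Request:
arm_command([
  [-5,-22.5,3.3,0,0,0],
  [-5,-22.5,3.3,0,0,0],
  [-5,-22.5,3.3,0,0,0],
  [-5,-22.5,3.3,0,0,0],
  [-5,-22.5,3.3,0,0,0],
  [-5,-22.5,3.3,0,0,0],
])

```text
time: 1.85
position: [384.1, -175.1, 130.0]
tool_rot: [-0.0, -3.141, -0.002]
contact_force: [-0.1, 0.6, -0.5]
finger_gap: 0.0
```

```bash
python3 - <<'E'
from h import *
from station import robot
s=robot.read_state()
print(s["time"],s["position"],s["joints"],s["finger_gap"])
print(row(s,(400,-176),10,88))
for n in("scene","wrist"):
    c=robot.capture(n); cv2.imwrite(f"pics/{n}1.png",c["frame"][:,:,::-1])
E
```

```text
1.85 [ 384.10357775 -175.13525089  130.00505092] [-7.15985101e-01 -1.43702067e-01  2.11068513e+00  2.84886739e-04
  1.17615146e+00 -2.28673335e+00] 0.00022559223907271222
[-1.6, -0.1, 12.0, 0.1, -0.1, 2.0]
```

View pics/scene1.png

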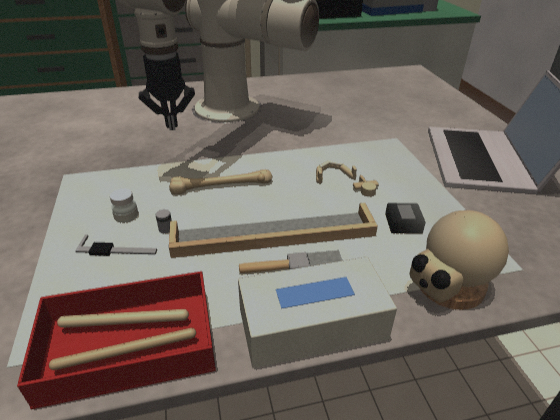

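View pics/wrist1.png

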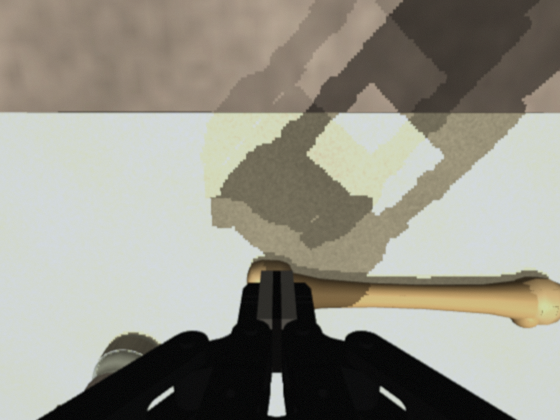

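Request:
arm_command([
  [0,0,0,0,0,10.5],
  [0,0,0,0,0,21],
  [0,0,0,0,0,31.5],
  [0,0,0,0,0,42],
  [0,0,0,0,0,52.5],
  [0,0,0,0,0,63],
  [0,0,0,0,0,73.5],
  [0,0,0,0,0,84],
])

```text
time: 2.95
position: [384.6, -174.6, 130.6]
tool_rot: [2.106, 2.33, 0.0]
contact_force: [-0.1, 1.4, -1.0]
finger_gap: -0.001
```

Request:
arm_command([
  [0,0,0,0,0,10.5],
  [0,0,0,0,0,21],
  [0,0,0,0,0,31.5],
  [0,0,0,0,0,42],
  [0,0,0,0,0,52.5],
  [0,0,0,0,0,63],
  [0,0,0,0,0,73.5],
  [0,0,0,0,0,84],
])

```text
time: 3.95
position: [384.6, -174.6, 130.6]
tool_rot: [3.125, 0.322, 0.001]
contact_force: [-0.8, 0.2, -0.4]
finger_gap: -0.001
```

```bash
python3 - <<'E'
from h import *
from station import robot
s=robot.read_state()
print(s["time"],s["position"],s["joints"],s["finger_gap"])
print(row(s,(400,-176),12,-91))
E
```

```text
3.95 [ 384.61681026 -174.61657408  130.6493806 ] [-7.14038636e-01 -1.45643118e-01  2.11099238e+00  7.22642076e-05
  1.17574504e+00  6.51252561e-01] -0.0010308555815820872
[1.5, 0.4, 11.9, 0.0, -0.0, 12.8]
```

Request:
arm_command([
  [1.2,0.4,4,0,0,6],
  [1.2,0.4,8,0,0,12],
  [1.2,0.4,11,0,0,12],
  [1.2,0.4,11.9,0,0,12],
  [1.2,0.4,11.9,0,0,12],
])

```text
time: 4.58
position: [397.3, -176.7, 11.8]
tool_rot: [-3.142, -0.002, 0.0]
contact_force: [-0.4, -0.8, 0.6]
finger_gap: 0.0
```

```bash
python3 - <<'E'
from h import *
from station import robot
s=robot.read_state()
print(s["time"],s["position"],s["contact_force"])
# arc about ball
B=np.array([457.6,30.3])
for ph in np.arange(0,62,8):
    # bone dir to elbow at angle -91+ph
    a=np.radians(-91.1+ph);u=np.array([np.cos(a),np.sin(a)]);n=np.array([-u[1],u[0]])
    p=B+205*u-n*36
    print(ph,p.round(0),tobay(B+210*u).round(0),row(s,p,12,-91+ph))
E
```

```text
4.575 [ 397.26796896 -176.71331734   11.78913682] [-0.36580787 -0.77022884  0.56075692]
0 [ 418. -174.] [-190. -202.] [2.0, -0.3, -0.0, -0.0, 0.0, 1.1]
8 [ 446. -178.] [-161. -198.] [4.9, 0.1, -0.0, -0.0, 0.0, -6.9]
16 [ 476. -177.] [-133. -191.] [7.8, 0.0, -0.0, -0.0, 0.0, -14.9]
24 [ 504. -173.] [-106. -180.] [10.7, -0.4, -0.0, -0.0, 0.0, -22.9]
32 [ 532. -164.] [ -81. -165.] [13.5, -1.2, -0.0, -0.0, 0.0, -30.9]
40 [ 558. -152.] [ -58. -146.] [16.1, -2.5, -0.0, -0.0, 0.0, -38.9]
48 [ 583. -136.] [ -38. -125.] [18.5, -4.0, -0.0, -0.0, 0.0, -46.9]
56 [ 605. -117.] [ -21. -101.] [20.7, -5.9, -0.0, -0.0, 0.0, -54.9]
```

Request:
arm_command([
  [1,-0.2,0,0,0,0],
  [2,-0.2,0,0,0,0],
  [3,0,0,0,0,-2],
  [4,0,0,0,0,-5],
  [5,0,0,0,0,-7],
  [6,0,0,0,0,-10],
  [7,0,0,0,0,-13],
  [7.8,0,0,0,0,-15],
])

```text
time: 5.58
position: [475.9, -177.2, 11.5]
tool_rot: [3.114, 0.413, -0.0]
contact_force: [-1.2, -0.4, 0.4]
finger_gap: -0.001
```

```bash
cat > look.py <<'E'
from h import *
from station import robot
import sys
k=sys.argv[1]
s=robot.read_state();print("t",s["time"].__round__(2),s["position"].round(1),"F",s["contact_force"].round(1))
c=robot.capture("top");np.savez(f"pics/t{k}.npz",**c)
cv2.imwrite(f"pics/t{k}.png",cv2.resize(c["frame"][130:300,160:420,::-1],None,fx=3,fy=3,interpolation=cv2.INTER_CUBIC))
c=robot.capture("scene");np.savez(f"pics/s{k}.npz",**c)
cv2.imwrite(f"pics/s{k}.png",cv2.resize(c["frame"][140:290,100:420,::-1],None,fx=2.5,fy=2.5,interpolation=cv2.INTER_CUBIC))
E
python3 look.py 2
```

```text
t 5.58 [ 475.9 -177.2   11.5] F [-1.2 -0.4  0.4]
```

View pics/t2.png

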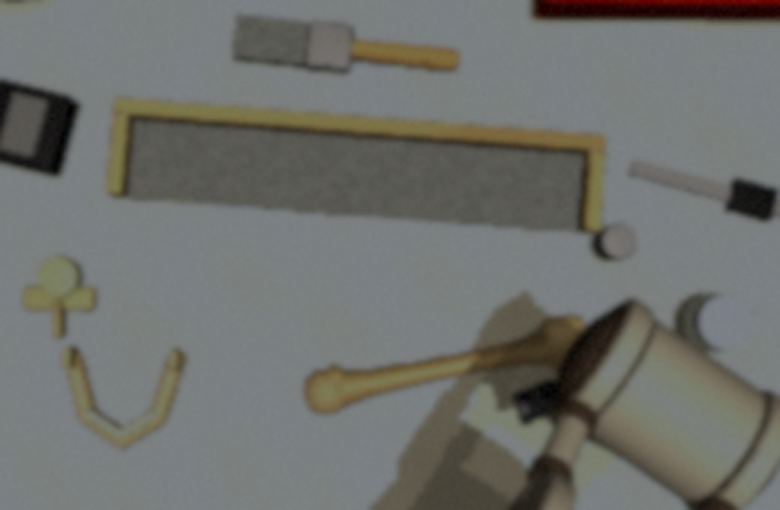

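View pics/s2.png

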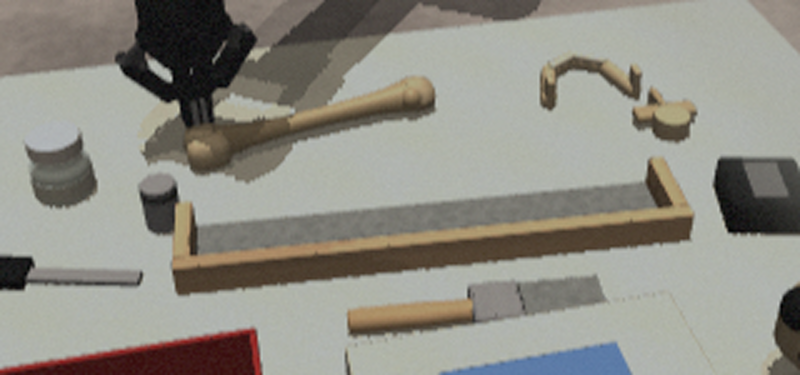

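The top view shows the bone turned about 16° with the ball still near its start, at crop (323,388). The fingers are behind the elbow and the post is clear of it at (615,240). I'll carry on along the arc.

```bash
cat > arc.py <<'E'
from h import *
from station import robot
import sys
bx,by,p0,p1,n=map(float,sys.argv[1:6])
s=robot.read_state();B=np.array([bx,by])
for ph in np.linspace(p0,p1,int(n)):
    a=np.radians(-90+ph);u=np.array([np.cos(a),np.sin(a)]);nn=np.array([-u[1],u[0]])
    p=B+205*u-nn*36
    print(ph.round(0),p.round(0),"elbow bay",tobay(B+210*u).round(0),row(s,p,12,-90+ph))
E
python3 - <<'E'
from h import *
c=dict(np.load("pics/t2.npz"));print(ray(c,323/3+160,388/3+130,16),ray(c,570/3+160,338/3+130,16))
E
python3 arc.py 467 33 12 42 7
```

```text
[470.5210532  35.9124365] [ 514.59219471 -177.73552376]
12.0 [ 474. -175.] elbow bay [-134. -191.] [-0.1, -0.3, -0.0, 0.0, -0.1, 3.1]
17.0 [ 493. -174.] elbow bay [-117. -185.] [1.7, 0.1, -0.0, 0.0, -0.0, -1.9]
22.0 [ 510. -171.] elbow bay [-100. -178.] [3.5, 0.2, -0.0, 0.0, -0.0, -6.9]
27.0 [ 528. -166.] elbow bay [ -84. -169.] [5.3, 0.2, -0.0, 0.0, -0.0, -11.9]
32.0 [ 545. -160.] elbow bay [ -68. -159.] [7.1, 0.1, -0.0, 0.0, -0.0, -16.9]
37.0 [ 562. -152.] elbow bay [ -54. -147.] [8.9, -0.2, -0.0, 0.0, -0.0, -21.9]
42.0 [ 577. -143.] elbow bay [ -41. -135.] [10.7, -0.7, -0.0, 0.1, -0.0, -26.9]
```

Request:
arm_command([
  [0.9,0,0,0,0,-1],
  [1.8,0.1,0,0,0,-3],
  [2.7,0.1,0,0,0,-5],
  [3.6,0.2,0,0,0,-7],
  [4.5,0.2,0,0,0,-10],
  [5.4,0.2,0,0,0,-12],
  [6.3,0.1,0,0,0,-15],
  [7.1,0.1,0,0,0,-17],
])

```text
time: 6.68
position: [544.5, -159.5, 11.4]
tool_rot: [-3.019, -0.869, 0.0]
contact_force: [-0.3, -0.8, -0.1]
finger_gap: 0.001
```

```bash
python3 look.py 3
```

```text
t 6.67 [ 544.5 -159.5   11.4] F [-0.3 -0.8 -0.1]
```

View pics/t3.png

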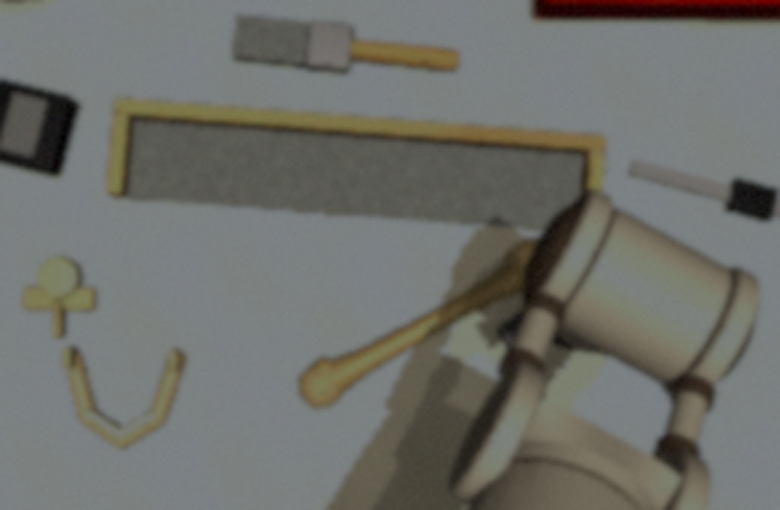

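View pics/s3.png

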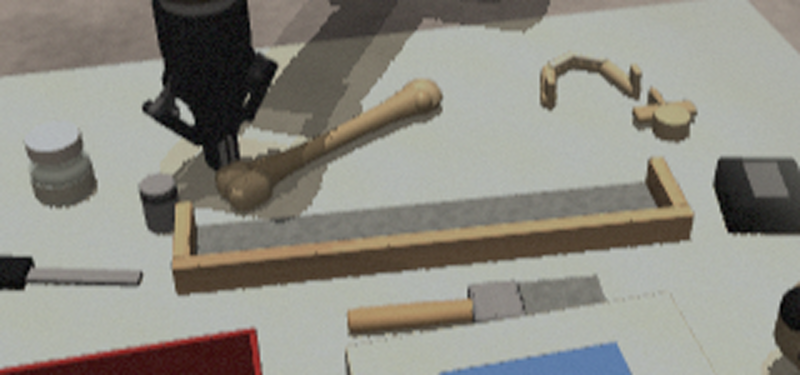

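```bash
python3 arc.py 471 37 30 60 7
```

```text
30.0 [ 542. -159.] elbow bay [ -71. -159.] [-0.2, -0.2, -0.0, 0.0, -0.0, 2.1]
35.0 [ 559. -152.] elbow bay [ -56. -148.] [1.6, 0.1, -0.0, 0.0, -0.0, -2.9]
40.0 [ 575. -143.] elbow bay [ -42. -136.] [3.4, 0.2, -0.0, 0.0, -0.0, -7.9]
45.0 [ 591. -133.] elbow bay [ -30. -123.] [5.2, 0.2, -0.0, 0.0, -0.0, -12.9]
50.0 [ 605. -122.] elbow bay [ -18. -108.] [7.1, 0.0, -0.0, 0.0, -0.0, -17.9]
55.0 [ 618. -110.] elbow bay [ -8. -93.] [8.8, -0.3, -0.0, 0.1, -0.0, -22.9]
60.0 [631. -97.] elbow bay [  1. -77.] [10.6, -0.8, -0.0, 0.1, -0.0, -27.9]
```

Request:
arm_command([
  [0.9,0,0,0,0,-1],
  [1.8,0.1,0,0,0,-3],
  [2.7,0.2,0,0,0,-5],
  [3.6,0.2,0,0,0,-8],
  [4.5,0.2,0,0,0,-11],
  [5.4,0.2,0,0,0,-13],
  [6.3,0.1,0,0,0,-16],
  [7.1,0,0,0,0,-18],
])

```text
time: 7.78
position: [604.7, -121.8, 11.4]
tool_rot: [2.846, 1.331, -0.0]
contact_force: [-0.0, -0.8, 0.4]
finger_gap: 0.003
```

```bash
python3 look.py 4
```

```text
t 7.78 [ 604.7 -121.8   11.4] F [-0.  -0.8  0.4]
```

View pics/t4.png

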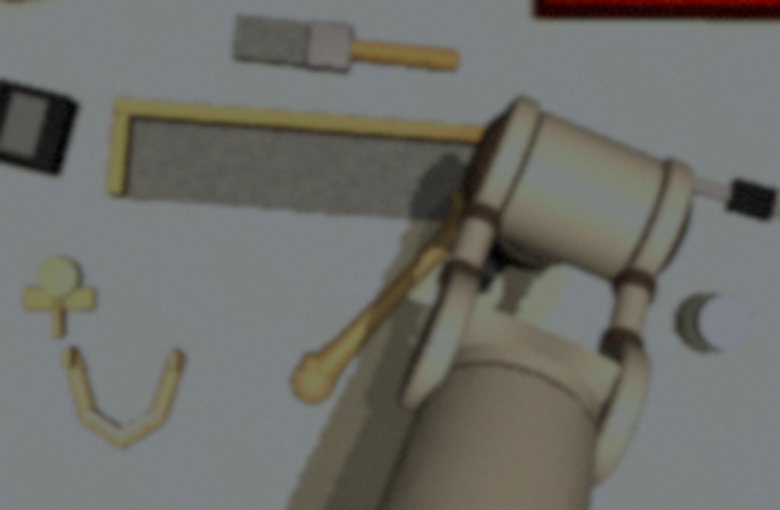

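View pics/s4.png

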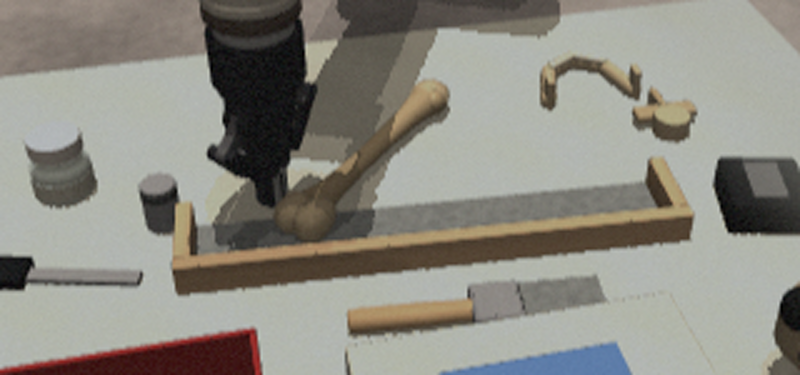

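```bash
python3 - <<'E'
from h import *
c=dict(np.load("pics/t4.npz"));b=ray(c,315/3+160,377/3+130,16);q=ray(c,440/3+160,242/3+130,16)
u=(q-b)/np.linalg.norm(q-b);e=b+210*u;print(b,e,tobay(e),np.degrees(np.arctan2(u[1],u[0]))+90)
c=dict(np.load("pics/s4.npz"));
for p in((292,214),(318,222)): print(tobay(ray(c,p[0]/2.5+100,p[1]/2.5+140,20)))
E
python3 arc.py 474 41 50 60 3
```

```text
[479.89767026  42.88209375] [634.51482385 -99.22186755] [ -15.38364286 -109.24193222] 47.414821541840446
[ -16.55185588 -118.07625413]
[ -2.50040779 -97.16585996]
50.0 [ 608. -118.] elbow bay [ -15. -104.] [0.4, 0.0, -0.0, 0.0, -0.0, 0.1]
55.0 [ 621. -106.] elbow bay [ -5. -89.] [2.2, 0.3, -0.0, 0.0, -0.0, -4.9]
60.0 [634. -93.] elbow bay [  3. -73.] [4.0, 0.3, -0.0, 0.0, -0.0, -9.9]
```

Request:
arm_command([
  [0.6,0,0,0,0,-2],
  [1.2,0.1,0,0,0,-3],
  [1.2,0.1,0,0,0,-3],
  [0.2,0.1,0,0,0,-3],
  [-1,0.1,0,0,0,-3],
  [-1,0.1,-4,0,0,-3],
  [-1,0.1,-9,0,0,-3],
  [-1,0.1,-10,0,0,-3],
])

```text
time: 8.88
position: [600.6, -132.4, 116.0]
tool_rot: [2.807, 1.398, 0.008]
contact_force: [0.0, -0.4, 0.6]
finger_gap: -0.0
```

```bash
python3 - <<'E'
from h import *
from station import robot
s=robot.read_state();print(s["position"])
print(row(s,(430,-30),112,-38))
E
```

```text
[ 600.57931475 -132.37892072  116.00342437]
[-2.1, -19.8, 0.2, 0.4, -0.1, 1.0]
```

Request:
arm_command([
  [-2,-5,0,0,0,1],
  [-2,-10,0,0,0,1],
  [-2,-15,0,0,0,1],
  [-2,-19.8,0,0,0,1],
  [-2,-19.8,0,0,0,1],
])

```text
time: 9.5
position: [424.4, -25.4, 109.3]
tool_rot: [-2.82, -1.378, 0.005]
contact_force: [-0.1, -0.3, -0.1]
finger_gap: 0.0
```

```bash
python3 look.py 5
```

```text
t 9.5 [424.4 -25.4 109.3] F [-0.1 -0.3 -0.1]
```

View pics/t5.png

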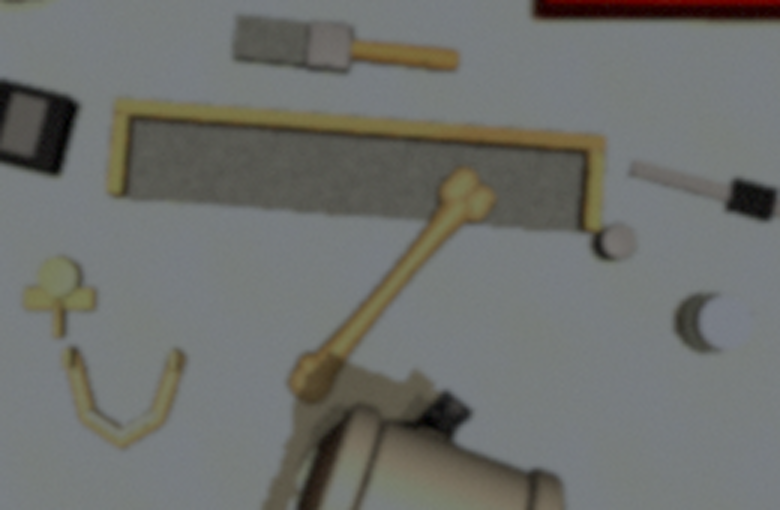

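View pics/s5.png

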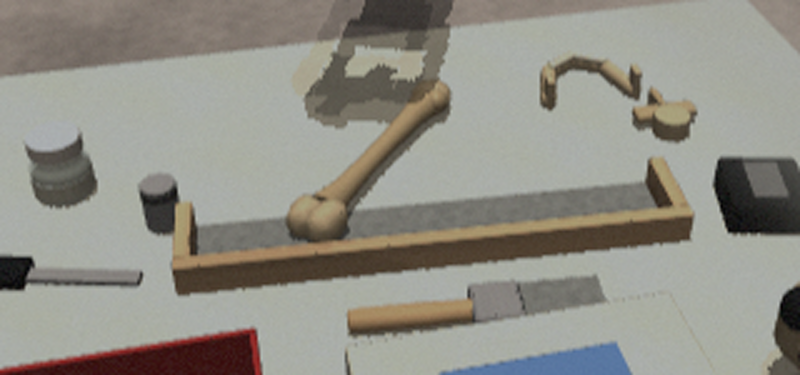

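The picture shows the elbow fully inside the bay mouth at crop (467,193) and the ball at (311,377). I'll work out the second arc now.

```bash
cat > ball.py <<'E'
from h import *
from station import robot
import sys
ex,ey,p0,p1,n=map(float,sys.argv[1:6]);L=float(sys.argv[6]) if len(sys.argv)>6 else 200
s=robot.read_state();E=np.array([ex,ey]);print(s["position"].round(1))
for k,ph in enumerate(np.linspace(p0,p1,int(n))):
    a=np.radians(-90+ph);u=np.array([np.cos(a),np.sin(a)]);nn=np.array([-u[1],u[0]])
    off=float(sys.argv[7]) if len(sys.argv)>7 else 33
    p=E-L*u-nn*off
    print(ph.round(0),p.round(0),"ball bay",tobay(E-210*u).round(0),row(s,p,12,-90+ph))
E
python3 - <<'E'
from h import *
c=dict(np.load("pics/t5.npz"));b=ray(c,311/3+160,377/3+130,16);e=ray(c,467/3+160,193/3+130,16)
d=e-b;print(b,e,np.hypot(*d),np.degrees(np.arctan2(d[1],d[0]))+90,tobay(e),tobay(b))
E
python3 ball.py 642 -89 50 50 1 200 55
```

```text
[479.88006983  46.32908179] [640.39589301 -88.6421798 ] 209.72022064226232 49.940878570280454 [-10.24668673 -98.28184195] [-179.69028898   25.28989682]
[428.1 -27.6 111.2]
50.0 [453.  -3.] ball bay [-178.   25.] [3.5, 0.5, 9.9, 0.0, 0.0, 2.0]
```

Request:
arm_command([
  [3.2,0.5,3,0,0,2],
  [3.2,0.5,7,0,0,2],
  [3.2,0.5,9,0,0,2],
  [3.2,0.5,9.9,0,0,2],
  [3.2,0.5,9.9,0,0,2],
])

```text
time: 10.22
position: [452.4, -5.7, 12.3]
tool_rot: [-2.848, -1.327, 0.0]
contact_force: [0.5, -0.1, -0.2]
finger_gap: 0.002
```

```bash
python3 ball.py 641 -89 50 25 6
```

```text
[452.4  -5.7  12.3]
50.0 [467.  14.] ball bay [-179.   25.] [2.4, -0.2, 0.0, -0.0, 0.0, -0.0]
45.0 [476.  29.] ball bay [-168.   39.] [4.2, -0.4, 0.0, -0.0, 0.0, 5.0]
40.0 [487.  43.] ball bay [-155.   53.] [6.0, -0.5, 0.0, -0.0, 0.0, 10.0]
35.0 [499.  56.] ball bay [-142.   65.] [7.7, -0.4, 0.0, -0.0, 0.0, 15.0]
30.0 [512.  68.] ball bay [-127.   76.] [9.5, -0.1, 0.0, -0.0, 0.0, 20.0]
25.0 [527.  78.] ball bay [-111.   85.] [11.2, 0.3, 0.0, -0.0, 0.0, 25.0]
```

Request:
arm_command([
  [1.2,-0.1,0,0,0,0],
  [2.4,-0.2,0,0,0,0],
  [3.3,-0.3,0,0,0,3],
  [4.2,-0.4,0,0,0,5],
  [5.1,-0.4,0,0,0,8],
  [6,-0.5,0,0,0,10],
  [6.9,-0.4,0,0,0,13],
  [7.7,-0.4,0,0,0,15],
])

```text
time: 11.22
position: [499.4, 57.4, 13.1]
tool_rot: [2.996, 0.944, 0.002]
contact_force: [-0.2, -0.3, 0.1]
finger_gap: 0.004
```

```bash
python3 look.py 6
```

```text
t 11.22 [499.4  57.4  13.1] F [-0.2 -0.3  0.1]
```

View pics/t6.png

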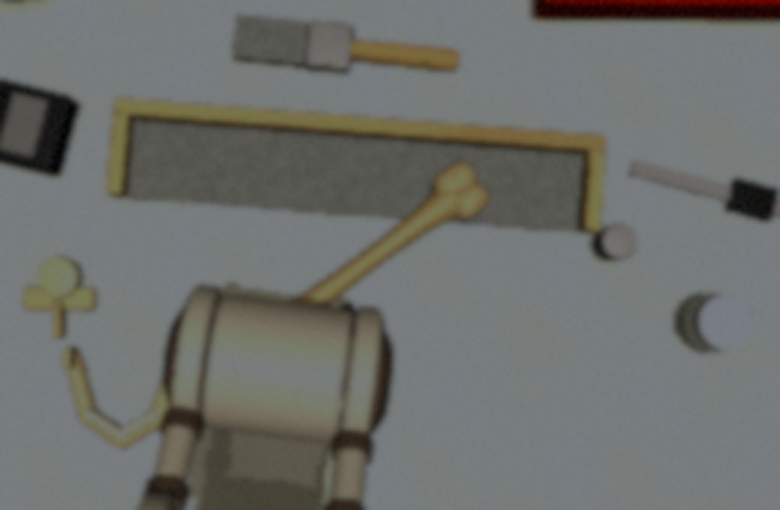

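View pics/s6.png

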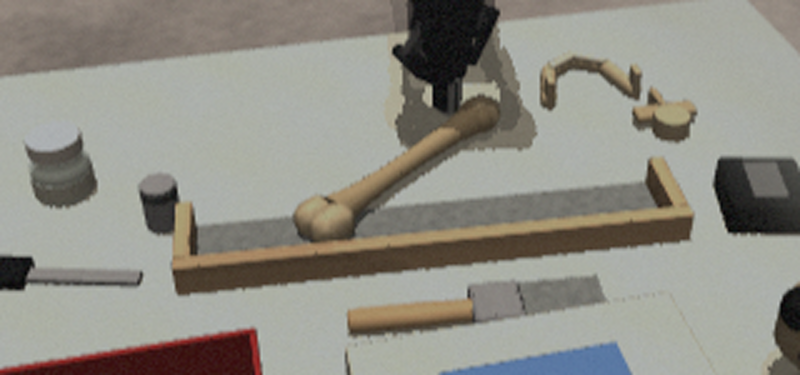

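Both views show the bone pivoting about the elbow, now at crop (461,190), with the ball swinging towards the bay.

```bash
python3 ball.py 643 -84 35 5 7
```

```text
[499.6  57.4  13.2]
35.0 [501.  61.] ball bay [-140.   70.] [0.3, -0.2, 0.1, 0.1, -0.1, 0.1]
30.0 [514.  73.] ball bay [-125.   81.] [2.1, -0.4, 0.1, 0.1, -0.1, 5.1]
25.0 [529.  83.] ball bay [-110.   90.] [3.9, -0.5, 0.1, 0.1, -0.1, 10.1]
20.0 [544.  93.] ball bay [-93.  98.] [5.6, -0.4, 0.1, 0.1, -0.1, 15.1]
15.0 [559. 101.] ball bay [-76. 105.] [7.4, -0.1, 0.1, 0.1, -0.1, 20.1]
10.0 [576. 107.] ball bay [-59. 110.] [9.1, 0.3, 0.1, 0.0, -0.1, 25.1]
5.0 [593. 112.] ball bay [-41. 114.] [10.8, 0.9, 0.1, 0.0, -0.1, 30.1]
```

Request:
arm_command([
  [1,-0.2,0.1,0,0,2],
  [2,-0.4,0.1,0,0,5],
  [3,-0.4,0.1,0,0,8],
  [3.9,-0.5,0.1,0,0,10],
  [4.8,-0.5,0.1,0,0,13],
  [5.7,-0.4,0.1,0,0,15],
  [6.6,-0.3,0.1,0,0,18],
  [7.4,-0.1,0.1,0,0,20],
])

```text
time: 12.32
position: [558.6, 100.2, 11.7]
tool_rot: [-3.115, -0.41, 0.0]
contact_force: [-1.2, -0.3, 1.2]
finger_gap: -0.002
```

```bash
python3 look.py 7
```

```text
t 12.32 [558.6 100.2  11.7] F [-1.2 -0.3  1.2]
```

View pics/t7.png

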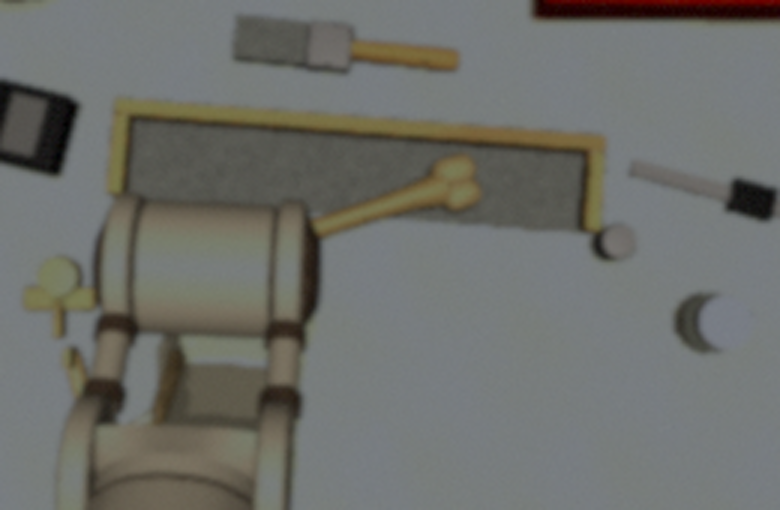

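View pics/s7.png

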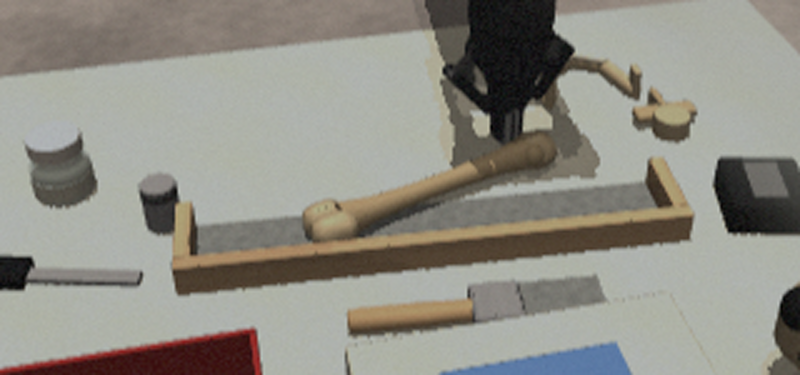

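```bash
python3 - <<'E'
from h import *
c=dict(np.load("pics/t7.npz"));e=ray(c,459/3+160,184/3+130,16);print(e,tobay(e))
E
python3 ball.py 645 -82 15 -5 6
```

```text
[648.27073273 -81.65067541] [ -2.87316042 -90.76375323]
[559.3 100.2  11.9]
15.0 [561. 103.] ball bay [-74. 107.] [0.3, -0.2, -0.0, 0.0, -0.1, 0.1]
11.0 [574. 108.] ball bay [-60. 112.] [1.7, -0.4, -0.0, 0.0, -0.1, 4.1]
7.0 [588. 112.] ball bay [-46. 115.] [3.1, -0.4, -0.0, 0.0, -0.1, 8.1]
3.0 [602. 116.] ball bay [-32. 117.] [4.5, -0.4, -0.0, 0.0, -0.1, 12.1]
-1.0 [615. 119.] ball bay [-17. 118.] [5.9, -0.3, -0.0, 0.0, -0.1, 16.1]
-5.0 [630. 120.] ball bay [ -2. 119.] [7.3, -0.1, 0.0, 0.0, -0.1, 20.1]
```

Request:
arm_command([
  [0.9,-0.3,0,0,0,2],
  [1.8,-0.4,0,0,0,4],
  [2.7,-0.4,0,0,0,7],
  [3.6,-0.4,0,0,0,10],
  [4.5,-0.4,0,0,0,12],
  [5.4,-0.3,0,0,0,15],
  [6.3,-0.3,0,0,0,17],
  [7.3,-0.1,0,0,0,20],
])

```text
time: 13.42
position: [628.4, 119.8, 11.4]
tool_rot: [-3.139, 0.137, 0.001]
contact_force: [-2.2, 0.8, 0.7]
finger_gap: -0.003
```

```bash
python3 look.py 8
```

```text
t 13.43 [628.4 119.8  11.4] F [-2.2  0.8  0.7]
```

View pics/t8.png

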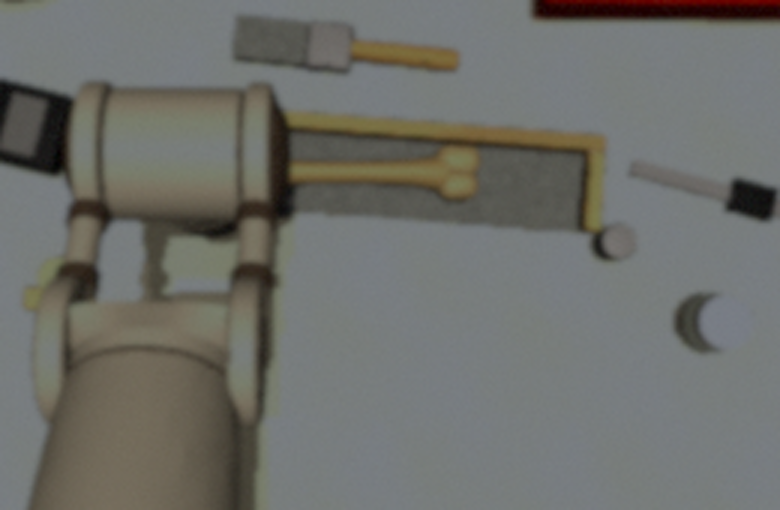

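View pics/s8.png

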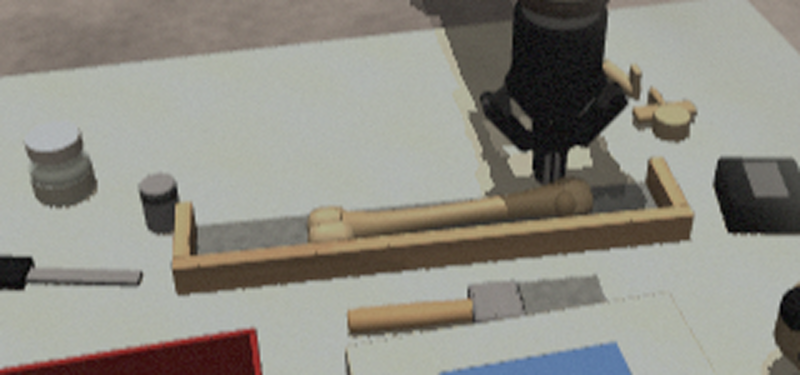

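The bone now looks parallel and inside the bay, with the elbow at crop (458,172). I'll back off and check.

Request:
arm_command([
  [-1,0,0,0,0,0],
  [-2,0,0,0,0,0],
  [-2,0,-4,0,0,0],
  [-2,0,-9,0,0,0],
  [-6,3,-14,0,0,0],
  [-12,3,-15,0,0,0],
  [-18,3,-15,0,0,0],
  [-22,3,-15,0,0,0],
])

```text
time: 14.52
position: [403.4, 109.1, 160.7]
tool_rot: [-3.139, 0.136, 0.001]
contact_force: [0.1, -0.3, 0.7]
finger_gap: 0.001
```

```bash
python3 look.py 9; python3 - <<'E'
from h import *
c=dict(np.load("pics/t9.npz"));f=c["frame"]
b=ivory(f);n,l,st,ce=cv2.connectedComponentsWithStats(b)
for i in range(1,n):
    if st[i,4]>200: print(st[i])
E
```

```text
t 14.53 [403.4 109.1 160.7] F [ 0.1 -0.3  0.7]
[ 128   67   50   48 1863]
[176  72  19  32 260]
[347  91  83   8 459]
[351 108  79  19 515]
[277 143  36  10 236]
[ 196  163  166   44 1021]
[225 178  96  18 874]
[168 217  24  25 208]
```

View pics/t9.png

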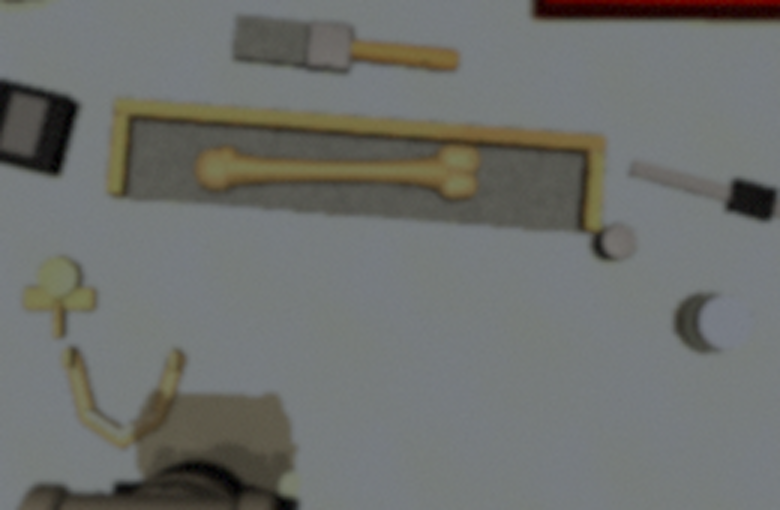

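View pics/s9.png

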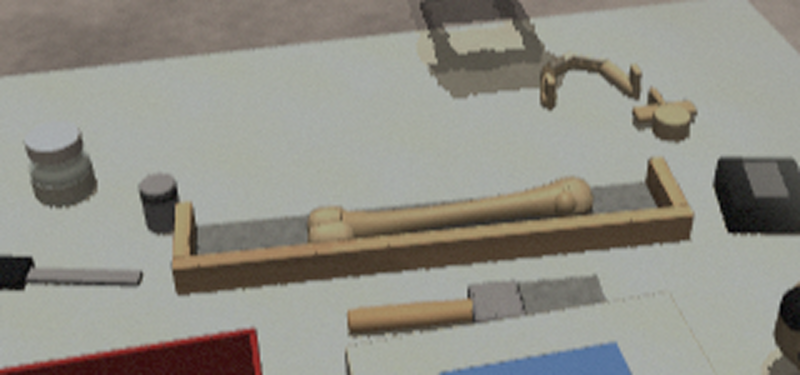

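Next I'll measure the bone's outline in the bay frame and compare the bystanders with the first picture.

```bash
python3 - <<'E'
from h import *
c=dict(np.load("pics/t9.npz"));m=ivory(c["frame"])
o=comp(m,lambda s,e:80<s[2]<140 and e[1]>150)
for z in(10,18,32):
    Q=tobay(world(c,o,z));print(z,Q.min(0).round(1),Q.max(0).round(1))
r=cv2.minAreaRect(tobay(world(c,o,16)).astype(np.float32));print(r)
a=dict(np.load("pics/top0.npz"))["frame"];d=cv2.absdiff(a,c["frame"]).max(2)
for n,(x0,y0,x1,y1) in dict(jar=(385,224,412,252),brush=(235,132,316,157),vert=(165,212,196,245),mand=(180,243,224,281),module=(150,153,190,190),caliper=(367,180,432,220),bay=(194,160,364,178)).items(): print(n,int((d[y0:y1,x0:x1]>35).sum()))
c2=dict(np.load("pics/s9.npz"))["frame"];a2=dict(np.load("pics/scene0.npz"))["frame"];d2=cv2.absdiff(a2,c2).max(2)
print("scene mandible/vert",int((d2[155:198,312:385]>50).sum()))
E
```

```text
10 [ -20.5 -108.3] [ 32.8 142. ]
18 [ -21.4 -107.4] [ 31.4 140.8]
32 [ -23.  -105.9] [ 29.1 138.9]
((5.549526214599609, 16.517822265625), (44.99419021606445, 249.3090362548828), 2.193143844604492)
jar 0
brush 0
vert 0
mand 309
module 0
caliper 0
bay 0
scene mandible/vert 140
```

The bone spans bay x −21…+31 and y −107…+141, so it is inside with margin. The mandible difference is probably the arm's shadow, so I'll move the arm aside and check.

Request:
arm_command([
  [0,6,-2,0,0,0],
  [0,12,-4,0,0,0],
  [0,18,-4,0,0,0],
  [0,24,-4,0,0,0],
  [0,28,-4,0,0,0],
  [0,28,-4,0,0,0],
  [0,28,-4,0,0,0],
])

```text
time: 15.5
position: [382.5, -169.5, 201.1]
tool_rot: [-3.138, 0.137, 0.0]
contact_force: [-0.1, -0.1, -0.3]
finger_gap: 0.003
```

```bash
python3 look.py 10; python3 - <<'E'
from h import *
c=dict(np.load("pics/t10.npz"))["frame"];a=dict(np.load("pics/top0.npz"))["frame"];d=cv2.absdiff(a,c).max(2)
print(int((d[243:281,180:224]>35).sum()),int((d[212:245,165:196]>35).sum()))
q=dict(np.load("pics/t10.npz"));o=comp(ivory(c),lambda s,e:80<s[2]<140 and e[1]>150)
Q=tobay(world(q,o,18));print(Q.min(0),Q.max(0))
E
```

```text
t 15.5 [ 382.5 -169.5  201.1] F [-0.1 -0.1 -0.3]
0 0
[ -21.38322354 -106.39037471] [ 31.84931968 140.82852467]
```

View pics/t10.png

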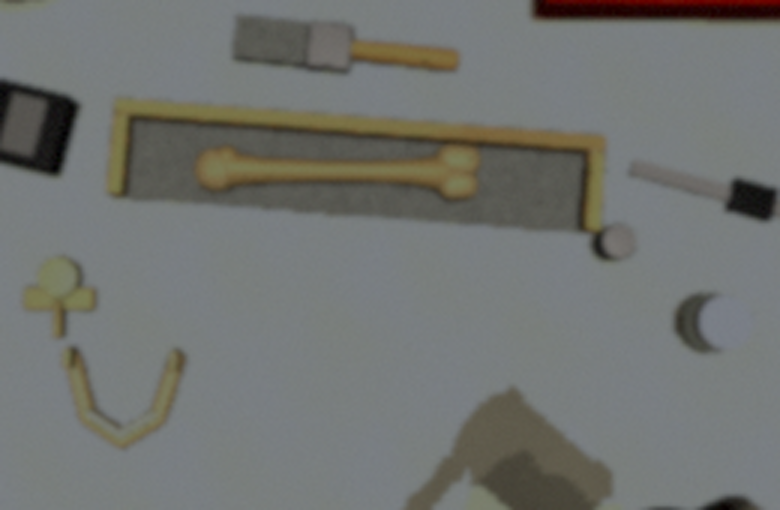

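The bone lies inside the bay at crop (197–478, 147–198), every bystander is unchanged, and the arm is clear, so I'm handing the job in.

```bash
python3 -c "
from station import robot
print(robot.close_job())"
```

```text
the job is handed in; nothing more can be done
None
```

The bone now lies whole inside the scan bay, and I handed the job in at about 15.5 s of the 61 s allowed.

With the gripper shut, I pushed the elbow end away first. The bone pivoted about its ball end and the elbow passed inside the post into the bay. I then pushed the ball end in after it. The bone was never lifted, and the highest wrist force I saw was about 3 N, read only at the end of each move.

**Bone position:** in the last top view its outline spans bay x −21 to +32 mm (limits ±35) and y −106 to +141 mm (limits ±200). It did not shift measurably between the last two looks.

**Other things on the table:** comparing pictures showed no change in any of the loose bystanders. The mandible differed in one earlier check. That was the arm's shadow and was gone once I moved the arm aside, so no check still disagrees.

**Arm:** it was raised well clear and touching nothing at hand-in.

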